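# Load a cell into the spring-loaded test fixture

## Task

Take the longer of the two battery cells from the white rack and load it into the bay of the aluminium test fixture: press its flat end against the spring contact under the hood, then tip the nub end down in front of the fixed end wall, so that the cell lies fully home, level on the bay floor and held by the spring, and let go. Be gentle: do not ram the spring against its stop or force the cell or the fingers hard (20 N or more) on the fixture. Leave everything else where it is.

Things in the scene. Friction and masses are not known exactly. Their poses are not given: they have to be found in the camera images.
- cell_center (a point): The cell to load: the LONGER of the two plain grey and steel cells in the white rack; diameter 26 mm, 71 mm long overall (68 mm can plus a nub 8 mm across, 3 mm long, at one end), about 90 g. The point is its centre: on the axis, 35.5 mm from either end. x runs along the cell to the nub end; it may be rolled about x. In the rack it lies level, axis 39 mm above the table.
- cell_nub (a point): The tip of that cell's nub, on its axis (35.5 mm from cell_center along the cell's x).
- rack: White rack, fixed, 123 x 136 mm, origin at table height mid-way between its two slots (slots along its x, at y = +-36 mm; either may hold the long cell, nub to +x). Cells lie on end supports 26 mm high, with side rails 29 mm apart and end stops, 33 mm high. From x = -17 to 22 mm there is free room for fingers beside the cells, down to 8 mm above the table.
- bay (a point): Nominal centre of a seated cell in the aluminium test fixture, 43 mm above the table. x points level along the bay from spring end to fixed end, y across, z up. The bay is in a grey carriage clamped by hand on the base plate: it is shifted along x by s, up to 9 mm either way. s is NOT measured; see or feel it. All bay x values below are from this point and must be increased by s.
- bay_spring (a point): Spring end, nominal tip of the free spring contact: bay x = -29.5 mm (plus s, this point does not shift), 43 mm above the table. A round brass nose 11 mm across, sliding to -x by at most 8.5 mm to a hard stop; its push starts at 2 N and grows by 0.7 N per mm (8 N at the stop). Same axes as bay.
- bay_hood (a point): Hood over the spring end, nominal middle of its front lower edge: bay x = -25.5 mm (plus s, this point does not shift), 70 mm above the table. It runs back to x = -66; top 75 mm high, with a screw head up to 85 mm at x = -58. The last 5.5 mm are 22 mm wide; from x = -31 back there are side walls, 30 mm apart inside, 42 mm outside. Same axes as bay.
- bay_end (a point): Fixed end wall, nominal middle of the upper edge of its face: bay x = 35.5 mm (plus s, this point does not shift), 45 mm above the table. The wall is 8 mm thick, 42 mm wide. A seated cell lies level on the floor, nub against this wall, its flat end holding the spring in by 6 mm. Same axes as bay.
- fixture: The whole fixture, fixed; origin 43 mm straight below bay, same axes. Base plate 12 mm high, x -85 to 75, y +-50 mm; two brass posts 32 mm high at x = 64, y = +-36 mm. Bay floor 30 mm high. Side rails 30 mm apart inside, 42 outside, 39 mm high, at bay x -31 to -17 and 25 to 35.5 mm; between these the floor is only 20 mm wide, with room beside it for fingers down to 12 mm.
- cell: The cell itself (same axes as cell_center; its origin is on the surface of the can, so use cell_center for its position).
- short_cell_center (a point): Centre of the other, shorter cell in the rack's other slot (same diameter, 56 mm long). Leave it alone.
- spacer_center (a point): Centre of a small steel ring, 22 mm across and 10 mm high, in the pocket of the rack. Leave it alone.
- beaker: Glass beaker, 70 mm across, 90 mm high; origin under its centre. Leave it alone.
- bottle: White plastic bottle, 60 mm across, 150 mm high; origin under its centre. Leave it alone.
- screwdriver: Screwdriver lying on the table, origin on its underside. Leave it alone.
- meter: Black hand-held meter lying flat, 140 x 75 x 38 mm, origin under its centre. Leave it alone.
- pot: Small white plastic cylinder, 20 mm across and 22 mm high, between rack and fixture; origin under its centre. Leave it alone.
There are look-alikes about, which are no part of the job. Leave any green or purple look-alike of the cell alone. Of the things that look like the fixture, the larger one is meant.

How it is judged:
By the outcome, as a careful person would: the job done as asked, in the order asked, and still so for the second after the job is handed in, with the robot touching nothing.
It also fails if it takes over 51 s, if anything falls off the work surface, if the arm or the gripper's body presses on something with over 40 N, if the wrist force passes 120 N, or if a joint passes its speed limit or range.

## Robot

A 6-joint arm with a two-finger parallel gripper is mounted at the origin on the work surface. World frame = base frame: x ahead of the robot, y to its left, z up, the work surface at z = 0. Lengths are in mm, angles in degrees, forces in N, time in s.
With the tool pointing down it reaches from about 325 to 925 mm from the base axis. Payload 3.1 kg.
Tool frame: the origin (TCP) lies at the very end of the fingers, on their centre line; the grasp point (between the pads) lies grasp_offset behind it (grasp_offset is the distance from the TCP to the grasp point, in mm); z points along the fingers, x is the direction in which the jaws open and shut, and the axes are right-handed (so a half turn about z gives the same grasp; the last joint's range is limited). The gripper opens to 85 mm and grips with 20 to 120 N. Pads are 22 mm wide; open, the fingers measure 114 mm over their backs; the gripper's body (76 mm by 85 mm) begins 54 mm behind the grasp point. The pads swing forward as they close: fully open they stand 13 mm farther back than shut.
Start: joints at [66.566, 12.427, 92.441, -0, 75.132, -6.429], TCP at [182.77, 597.691, 231.3] pointing down, gripper open.
Joint ranges: [-157.48, 157.48], [-44.54, 120.13], [17.64, 146.25], [-64.5, 244.5], [7.68, 150.69], [-147.95, 147.95]. Speed limits (degrees/s): [159.86, 159.86, 180, 180, 180, 180].

## Interface

Orientations are given as [roll, pitch, yaw] about the fixed x, y, z axes, in that order (R = Rz(yaw) Ry(pitch) Rx(roll)).
In Python, from station import * gives the robot as it stands. Calls block until the motion is done:
- goto(position, orientation): joint-space move of the TCP to a pose.
- move_l(position, attitude=None, speed=150): straight line of the TCP; attitude=None keeps the orientation; speed is the mean speed in mm/s.
- move_j(angles): joint-space move.
- grip(opening, squeeze=None): finger opening in mm; squeeze is the grip in N (None keeps the last); returns when the fingers have stopped.
- wait(seconds).
- solve_ik(position, orientation): joint angles nearest the present ones, or None.
- get_obs(): the state.
- get_image(name): name is "scene" or "top"; returns the picture (480x640x3 uint8, red, green, blue); there is no depth.
- get_calibration(name): a dict with "fx", "fy", "cx", "cy" (pixels), "R" (3x3) and "t" (3): a world point X has camera coordinates R X + t. Camera axes: x right, y down, z forward; pixel columns grow to the right and rows downward; lengths in mm; the calibration is good to about 2 mm. A picture is of the moment at which its call begins. get_calibration takes no time and is no camera call.
A pose or a line that the arm cannot do raises Unreachable and nothing moves.
- sign_off(): hands the job in, once; it reports no verdict.
Trained networks look in the newest picture that a camera, given by its name, has taken for a name from the list of things; names that differ only in an ending like _2 or _b are one class to them, and where a whole thing is asked for, a point or a joint stands for the part that bears it (a point fixed in the world has none). Each returns a list of dicts, best first, with "score" (0 to 1); they miss things now and then, are a little off and sometimes report something else, mostly with a low value. They report only what shows in the picture. A call takes as long as a camera call. They do not tell look-alikes from the thing itself.
- spot_in(name, camera): "extent" ([centre column, centre row, width, height] in pixels, round what is visible of it).
- regions_of(name, camera): "region" (480x640 bool, what is visible of it) and "extent" ([centre column, centre row, width, height] in pixels, round what is visible of it).
The state is a dict: "t": time; "joint_pos": joint angles; "qvel": joint speeds; "effort": joint torques, N m; "tcp_pos": TCP position; "ee_rot": TCP orientation; "wrist_force": force on the tool from outside, world axes, zero at the start; "moment": the same for the moment, N m; "grip_width": finger opening in mm.
Only numpy, scipy, OpenCV 4.12 (cv2) and the standard library are available. Lean on these libraries where they do the work, as an engineer would, in place of code of your own. Each camera call takes 0.05 s, during which the arm holds its last target.

## Working session

There is one attempt and no reset: what is moved stays moved. The work goes in short steps, each a Python script; the robot and the scene stay as the last script left them, time stands still between calls to the robot, and variables do not carry over. Pictures are saved under pics/ and viewed, and the job is handed in when it is done.

```bash
ls; mkdir -p pics; python3 - <<'E'
from station import *
import cv2
for c in ("scene","top"):
    im=get_image(c); cv2.imwrite(f"pics/{c}0.png",im[:,:,::-1])
    k=get_calibration(c); print(c,k)
    for n in ("cell_center","cell_nub","rack","bay","bay_end","bay_hood","bay_spring","fixture","short_cell_center","pot","cell"):
        print(n,[(round(d["score"],2),[round(float(v),1) for v in d["extent"]]) for d in spot_in(n,c)][:4])
o=get_obs();print(o)
E
```

```text
pics
scene {'fx': 522.5653156948016, 'fy': 522.5653156948016, 'cx': 317.444007559779, 'cy': 234.64602353343838, 'R': array([[ 0.7763045 ,  0.6301784 , -0.01505031],
       [ 0.51909744, -0.65264677, -0.55189676],
       [-0.35761596,  0.42062736, -0.83377662]]), 't': array([-501.32812768, -223.52137631, 1327.67173935])}
cell_center [(0.91, [175.0, 383.0, 41.0, 31.3]), (0.7, [205.8, 325.2, 31.9, 27.7]), (0.56, [139.8, 347.0, 33.9, 20.3]), (0.28, [346.0, 219.4, 80.0, 65.6])]
cell_nub [(0.81, [140.2, 346.2, 37.7, 19.8]), (0.72, [171.4, 383.9, 36.9, 26.1]), (0.59, [205.4, 324.4, 28.1, 32.5])]
rack [(0.56, [218.9, 316.1, 89.8, 82.1])]
bay [(0.8, [387.5, 167.4, 49.2, 38.7]), (0.67, [346.1, 218.9, 77.9, 72.1])]
bay_end [(0.97, [385.9, 169.4, 54.2, 43.3]), (0.76, [344.4, 216.9, 81.9, 70.5])]
bay_hood [(0.76, [385.6, 168.8, 52.2, 44.4]), (0.74, [342.9, 219.9, 77.9, 70.2])]
bay_spring [(0.62, [388.8, 168.5, 53.3, 40.4]), (0.6, [347.1, 216.8, 77.1, 69.4])]
fixture [(0.67, [386.9, 165.1, 53.1, 38.7]), (0.66, [345.1, 217.4, 82.6, 70.3])]
short_cell_center [(0.78, [236.1, 299.8, 28.8, 21.7]), (0.4
[... 1421 characters left out ...]
0.4]), (0.51, [419.9, 269.8, 13.6, 31.5])]
{'t': 1.2, 'joint_pos': array([ 6.65662877e+01,  1.24285101e+01,  9.24402247e+01,  4.07277801e-04,
        7.51321314e+01, -6.43049963e+00]), 'qvel': array([-0.0661597 , -0.01990818,  0.02832587, -0.02307606,  0.06141718,
       -0.02731877]), 'effort': array([ 6.66635788e-04, -3.96876848e+01, -3.04256272e+01, -9.93524009e-05,
        7.95518845e-04, -3.06440676e-06]), 'tcp_pos': array([182.76917127, 597.69647065, 231.29599024]), 'ee_rot': array([-1.79999512e+02,  8.16632662e-04,  7.29966829e+01]), 'wrist_force': array([ 0.25370766,  0.75038408, -0.53297672]), 'moment': array([-0.06057949, -0.0041855 ,  0.0304702 ]), 'grip_width': 85.08392380896191}
```

```bash
python3 - <<'E'
import cv2
s=cv2.imread("pics/scene0.png");t=cv2.imread("pics/top0.png")
def crop(im,x,y,w,h,k,n): cv2.imwrite(n,cv2.resize(im[y:y+h,x:x+w],None,fx=k,fy=k,interpolation=cv2.INTER_CUBIC))
crop(t,170,205,320,130,2.5,"pics/t_wide.png")
crop(t,370,240,80,60,10,"pics/t_rack.png")
crop(t,190,215,120,80,6.5,"pics/t_fix.png")
crop(s,100,270,200,150,4,"pics/s_rack.png")
crop(s,290,140,140,130,4.5,"pics/s_fix.png")
E
```

```text
(no output)
```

View pics/scene0.png

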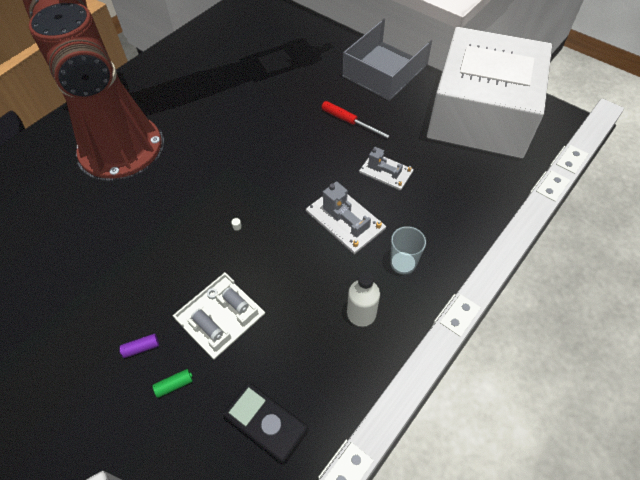

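View pics/top0.png

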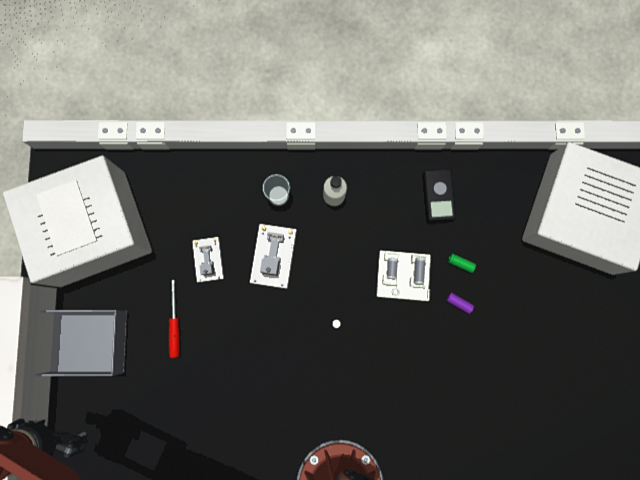

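View pics/t_rack.png

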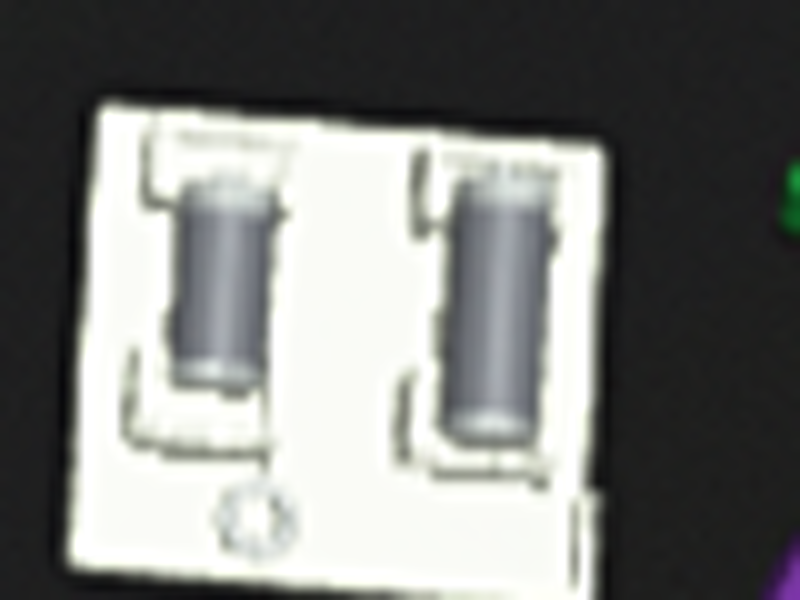

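View pics/t_fix.png

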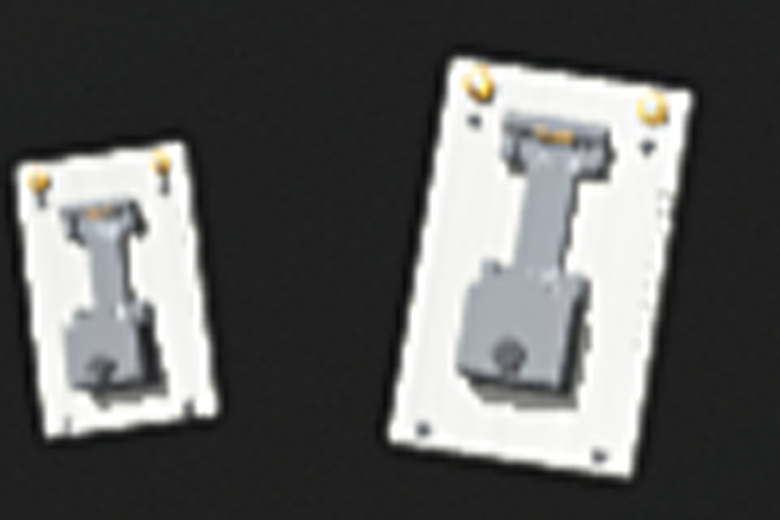

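View pics/s_rack.png

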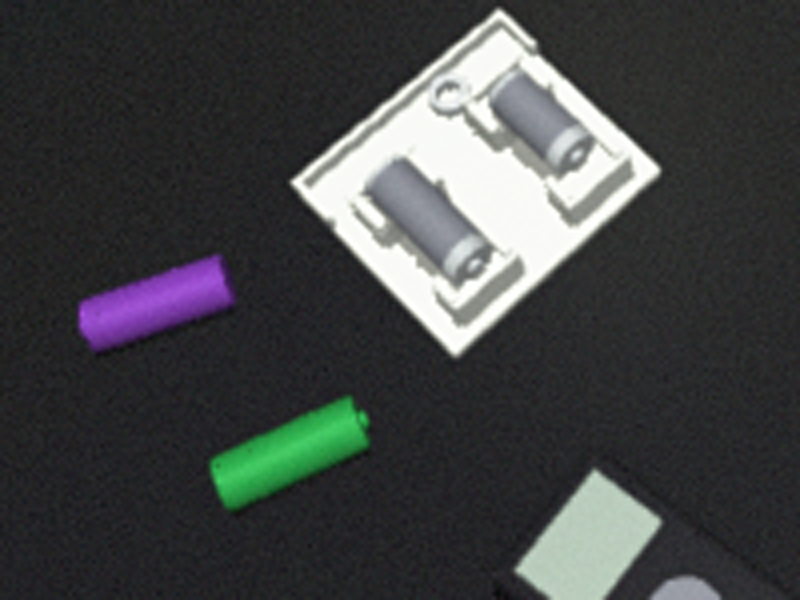

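View pics/s_fix.png

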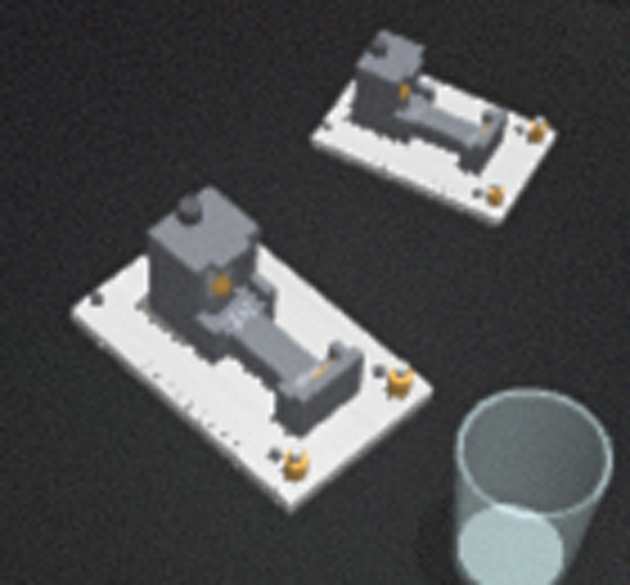

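```bash
cat > h.py <<'E'
import numpy as np, cv2
from scipy.optimize import minimize
from station import get_calibration
K={c:get_calibration(c) for c in("scene","top")}
def proj(c,X):
    k=K[c];X=np.atleast_2d(X)@np.asarray(k["R"]).T+k["t"]
    return np.c_[k["fx"]*X[:,0]/X[:,2]+k["cx"],k["fy"]*X[:,1]/X[:,2]+k["cy"]]
def unproj(c,p,z):
    k=K[c];R=np.asarray(k["R"]);o=-R.T@k["t"]
    d=R.T@np.array([(p[0]-k["cx"])/k["fx"],(p[1]-k["cy"])/k["fy"],1.]);return o+d*(z-o[2])/d[2]
def box(x0,x1,y0,y1,z0,z1): return np.array([[x,y,z] for x in(x0,x1) for y in(y0,y1) for z in(z0,z1)],float)
def place(P,x,y,yaw):
    c,s=np.cos(np.radians(yaw)),np.sin(np.radians(yaw));P=np.atleast_2d(P).astype(float)
    return np.c_[x+c*P[:,0]-s*P[:,1],y+s*P[:,0]+c*P[:,1],P[:,2]]
def hull(c,P,roi,u=4):
    x0,y0,w,h=roi
    H=cv2.convexHull(((proj(c,P)-[x0,y0]+.5)*u*16-8).round().astype(np.int32).reshape(-1,1,2))
    m=np.zeros((h*u,w*u),np.uint8);cv2.fillPoly(m,[H],255,shift=4)
    return cv2.resize(m,(w,h),interpolation=cv2.INTER_AREA)/255.
E
python3 - <<'E'
from h import *
import station; print([n for n in dir(station) if not n.startswith('_')], getattr(station,'grasp_offset',None))
im={c:cv2.imread(f"pics/{c}0.png").max(2).astype(float) for c in("scene","top")}
rois={"rack":{"top":(370,243,70,64),"scene":(165,265,110,100)},"fix":{"top":(242,217,60,80),"scene":(298,175,95,82)}}
boxes={"rack":[box(-61.5,61.5,-68,68,0,8)],"fix":[box(-85,75,-50,50,0,12),]}
for n in rois:
    prep={}
    for c in rois[n]:
        x,y,w,h=rois[n][c];g=im[c][y:y+h,x:x+w]
        ok=np.ones_like(g)
        # soft mask: gray >~60 as object; linear ramp bg->white
        m=np.clip((g-35)/(np.percentile(g,95)-35),0,1)
        # fill interior
        b=(g>75).astype(np.uint8);cs,_=cv2.findContours(b,0,1);q=max(cs,key=cv2.contourArea)
        f=np.zeros_like(b);cv2.drawContours(f,[q],-1,1,-1);inn=cv2.erode(f,np.ones((3,3)),iterations=2)
        m[inn>0]=1
        far=cv2.dilate(f,np.ones((3,3)),iterations=2)
        m[far==0]=0
        prep[c]=m
        print(n,c,"rect",cv2.minAreaRect(q))
    g0=unproj("top",(rois[n]["top"][0]+rois[n]["top"][2]/2,rois[n]["top"][1]+rois[n]["top"][3]/2),10)
    for cs in (["top"],["scene"],["top","scene"]):
        def cost(p):
            return sum(np.abs(np.max([hull(c,place(B,*p),rois[n][c]) for B in boxes[n]],0)-prep[c]).clip(0,1).sum() for c in cs)
        best=None
        for yaw in (-12,-6,0,6,12):
            r=minimize(cost,[g0[0],g0[1],yaw],method="Nelder-Mead",options=dict(initial_simplex=np.array([[g0[0],g0[1],yaw]])+np.array([[0,0,0],[8,0,0],[0,8,0],[0,0,4]]),xatol=.02,fatol=.02))
            if best is None or r.fun<best.fun:best=r
        print(n,cs,best.x.round(2),round(best.fun,1))
E
```

```text
['Unreachable', 'get_calibration', 'get_image', 'get_obs', 'goto', 'grasp_offset', 'grip', 'move_j', 'move_l', 'regions_of', 'sign_off', 'solve_ik', 'spot_in', 'wait'] 18.700000000000003
rack top rect ((33.864707946777344, 32.25882339477539), (53.76424789428711, 47.321739196777344), 4.398705005645752)
rack scene rect ((53.5303955078125, 48.922645568847656), (61.2474365234375, 71.65354919433594), 48.012786865234375)
rack ['top'] [ 532.11 -172.55   -4.79] 43.0
rack ['scene'] [ 529.33 -173.27   -5.18] 218.5
rack ['top', 'scene'] [ 530.26 -173.3    -5.12] 353.3
fix top rect ((30.586750030517578, 38.544803619384766), (38.74859619140625, 61.040618896484375), 8.880659103393555)
fix scene rect ((47.48032760620117, 43.02135467529297), (71.65757751464844, 43.861717224121094), 42.646705627441406)
fix ['top'] [590.45 175.97  -8.76] 41.0
fix ['scene'] [588.32 175.34  -8.92] 350.1
fix ['top', 'scene'] [589.88 175.66  -8.55] 416.4
```

```bash
cat > ov.py <<'E'
from h import *
def edges(img,c,P,roi,k,col):
    q=((proj(c,P)-[roi[0],roi[1]]+.5)*k-.5)
    for i in range(8):
        for j in (1,2,4):
            if not i&j: cv2.line(img,tuple(int(v) for v in q[i].round()),tuple(int(v) for v in q[i|j].round()),col,1)
def fig(im,c,roi,k,items,name):
    x,y,w,h=roi;g=cv2.resize(im[y:y+h,x:x+w],None,fx=k,fy=k,interpolation=cv2.INTER_CUBIC)
    for P,col in items: edges(g,c,P,roi,k,col)
    cv2.imwrite(name,g)
E
python3 - <<'E'
from ov import *
im={c:cv2.imread(f"pics/{c}0.png") for c in("scene","top")}
poses={"top":(590.45,175.97,-8.76),"scene":(588.32,175.34,-8.92)}
rp={"top":(532.1,-172.5,-4.8),"scene":(529.3,-173.3,-5.2)}
out=[]
for c,roi,k in (("top",(240,215,64,82),7),("scene",(300,170,95,85),7)):
    p=poses[c]; s=0
    it=[(place(box(-85,75,-50,50,0,12),*p),(0,0,255))]
    for b in (box(-66+s,-25.5+s,-11,11,70,75),box(-66+s,-31+s,-21,21,12,75),box(35.5+s,43.5+s,-21,21,12,45),box(-35.5+s,35.5+s,-10,10,30,30)):
        it.append((place(b,*p),(0,255,0)))
    fig(im[c],c,roi,k,it,f"pics/ov_fix_{c}.png")
for c,roi,k in (("top",(370,240,74,66),8),("scene",(165,265,110,100),6)):
    p=rp[c]
    it=[(place(box(-61.5,61.5,-68,68,0,8),*p),(0,0,255)),(place(box(-35.5,32.5,-36-13,-36+13,26,52),*p),(0,255,0)),(place(box(-28,25,36-13,36+13,26,52),*p),(0,255,0))]
    fig(im[c],c,roi,k,it,f"pics/ov_rack_{c}.png")
E
```

```text
(no output)
```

View pics/ov_fix_top.png

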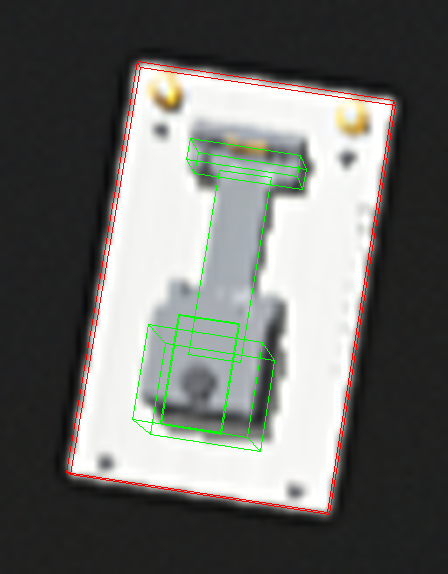

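View pics/ov_fix_scene.png

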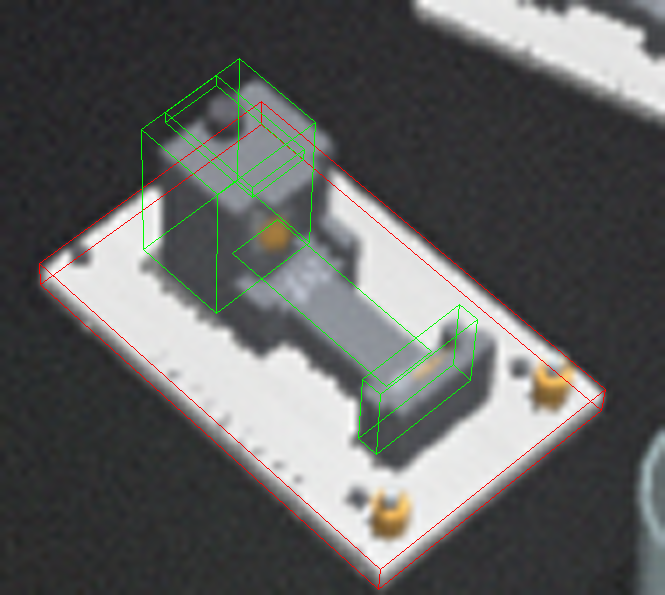

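View pics/ov_rack_top.png

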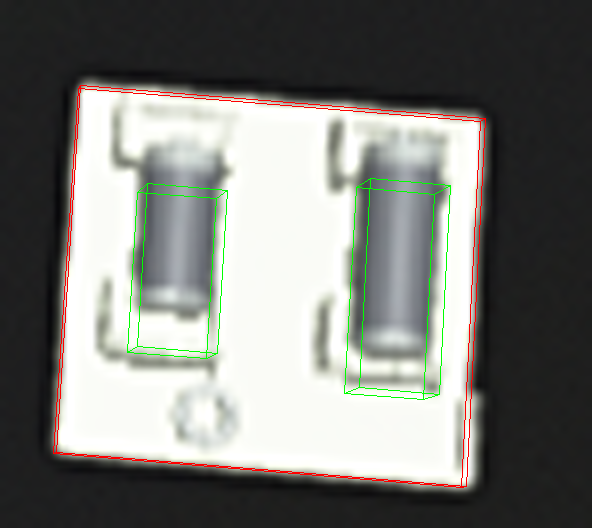

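View pics/ov_rack_scene.png

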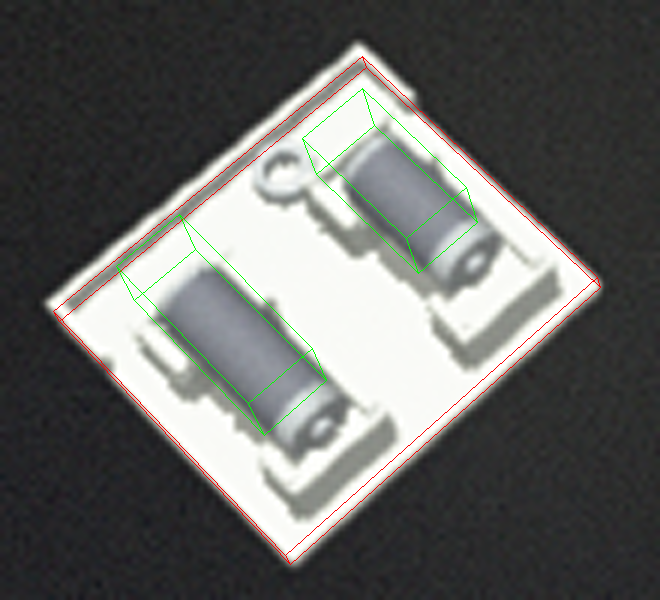

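```bash
cat >> ov.py <<'E'
def cyl(cx,cy,z,yaw,pitch=0,L0=-35.5,L1=32.5,r=13):
    a=np.linspace(0,2*np.pi,40);y,p=np.radians([yaw,pitch])
    u=np.array([np.cos(y)*np.cos(p),np.sin(y)*np.cos(p),np.sin(p)]);v=np.array([-np.sin(y),np.cos(y),0]);w=np.cross(u,v)
    ring=lambda L,r:np.array([cx,cy,z])+L*u+r*(np.cos(a)[:,None]*v+np.sin(a)[:,None]*w)
    return [ring(L0,r),ring(L1,r),ring(35.5,4)]
def drawcyl(g,c,roi,k,*a,col=(0,0,255)):
    for R in cyl(*a):
        q=((proj(c,R)-[roi[0],roi[1]]+.5)*k-.5).round().astype(np.int32);cv2.polylines(g,[q.reshape(-1,1,2)],True,col,1)
def show(im,roi,k):
    x,y,w,h=roi;return cv2.resize(im[y:y+h,x:x+w],None,fx=k,fy=k,interpolation=cv2.INTER_CUBIC)
E
python3 - <<'E'
from ov import *
im={c:cv2.imread(f"pics/{c}0.png") for c in("scene","top")}
print("nub scene",unproj("scene",(218.25,335.4),39))
for y in(160,350):
    print(unproj("top",((({160:401,350:390}[y])+.5)/8-.5+370,(y+.5)/8-.5+240),39))
n=unproj("scene",(218.25,335.4),39); yaw=-5
c0=n[:2]-35.5*np.array([np.cos(np.radians(yaw)),np.sin(np.radians(yaw))]);print(c0)
ro={"top":(400,245,40,48),"scene":(175,295,60,60)};out=[]
for c in ro:
    g=show(im[c],ro[c],12 if c=="top" else 10);drawcyl(g,c,ro[c],12 if c=="top" else 10,c0[0],c0[1],39,yaw);out.append(cv2.copyMakeBorder(g[:600,:],0,max(0,600-g.shape[0]),0,0,0))
cv2.imwrite("pics/ov_cell.png",cv2.resize(np.hstack(out),None,fx=.74,fy=.74))
# s overlays
poses={"top":(590.45,175.97,-8.76),"scene":(588.32,175.34,-8.92)}
for c,roi,k in (("top",(250,225,46,62),9),("scene",(315,175,60,65),9)):
  o=[]
  for s in (5.5,8.5):
    p=poses[c];g=show(im[c],roi,k)
    for b in (box(-31+s,-25.5+s,-11,11,70,75),box(-66+s,-31+s,-21,21,12,75),box(35.5+s,43.5+s,-21,21,12,45)): edges(g,c,place(b,*p),roi,k,(0,255,0))
    o.append(g)
  cv2.imwrite(f"pics/s_{c}.png",cv2.resize(np.hstack(o),None,fx=.74 if c=="scene" else .95,fy=.74 if c=="scene" else .95))
E
```

```text
nub scene [ 575.22893458 -213.2851525    39.        ]
[ 570.01290892 -210.79323734   39.        ]
[ 507.79016463 -205.40309036   39.        ]
[ 539.8640228  -210.19112364]
```

View pics/ov_cell.png

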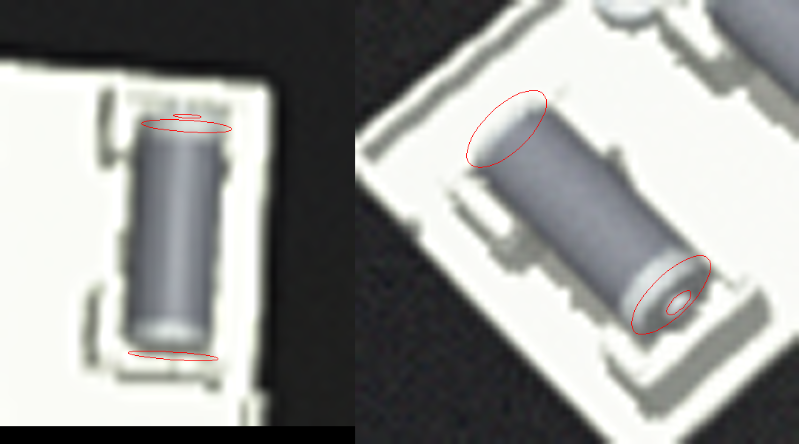

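View pics/s_top.png

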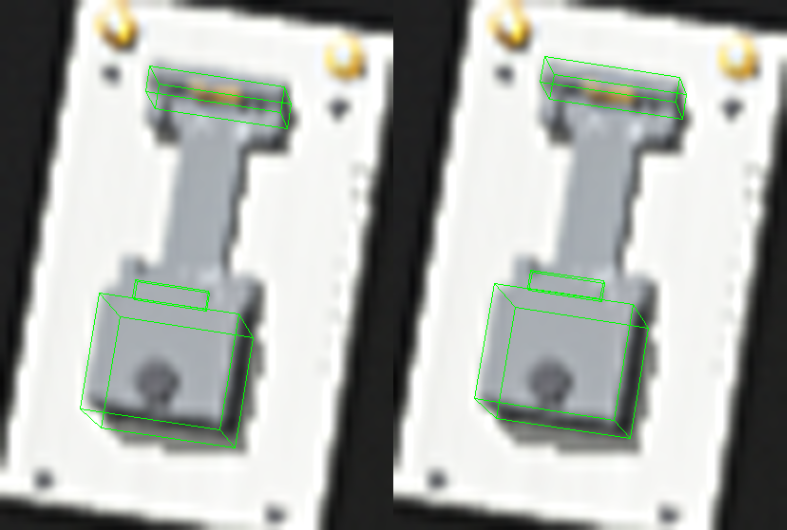

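View pics/s_scene.png

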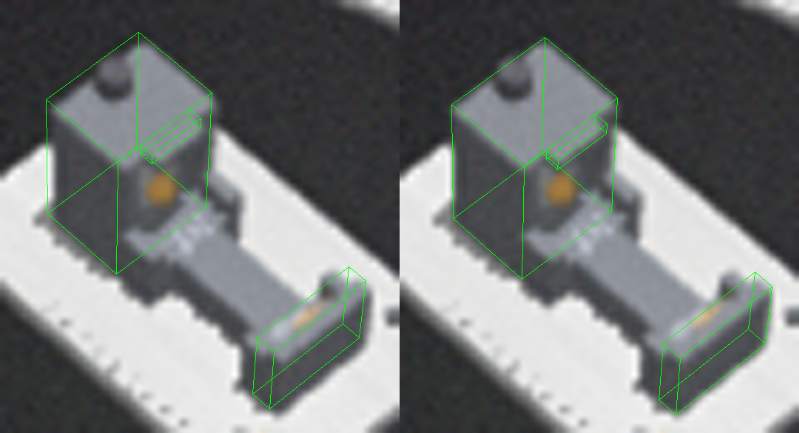

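Two grey cells are in the rack: one at top (393,268) and a longer one at top (420,271), scene (205,324). The second is the one meant. It is about 71 mm against 56 mm, with its nub toward +x. The green and purple ones lie outside the rack. Of the two fixtures, the larger is at top (272,256), scene (346,218); the one at top (208,259) is the small look-alike. The enlarged crops above confirm both choices. Next is the grasp.

```bash
cat > m.py <<'E'
import numpy as np
from scipy.spatial.transform import Rotation as Ro
from station import *
import cv2
B=8.0; GX=2.0; GZ=-20.0    # tool lean, grasp x on the cell, TCP depth along tool
# cell frame: x to nub, z up, y left.  tool: x=cell y, z = -(sinB,0,cosB)
zt=-np.array([np.sin(np.radians(B)),0,np.cos(np.radians(B))]);xt=np.array([0,1.,0]);yt=np.cross(zt,xt)
Rct=np.c_[xt,yt,zt]; pct=np.array([GX,0,0])+20.0*zt
def tcp(center,yaw,a):   # a: nub-up tilt, deg
    R=Ro.from_euler("ZY",[yaw,-a],degrees=True).as_matrix()
    return np.asarray(center)+R@pct, Ro.from_matrix(R@Rct).as_euler("xyz",degrees=True)
def f(n=5):
    w=[]
    for _ in range(n): w.append(np.r_[get_obs()["wrist_force"],get_obs()["moment"]]); wait(0.02)
    return np.mean(w,0)
FX=np.array([589.4,175.6]);FY=-8.8
def bay(x,y,z):
    c,s=np.cos(np.radians(FY)),np.sin(np.radians(FY));return np.array([FX[0]+c*x-s*y,FX[1]+s*x+c*y,z])
def fl(xf,zf,a,y=0.0):   # tcp pose with flat end centre at bay (xf,y,zf), tilt a
    ar=np.radians(a);return tcp(bay(xf+35.5*np.cos(ar),y,zf+35.5*np.sin(ar)),FY,a)
def infix(v):
    c,s=np.cos(np.radians(FY)),np.sin(np.radians(FY));return np.array([c*v[0]+s*v[1],-s*v[0]+c*v[1],v[2]])
def snap(n):
    for c in("scene","top"): cv2.imwrite(f"pics/{c}_{n}.png",get_image(c)[:,:,::-1])
E
python3 - <<'E'
from m import *
C=[541.2,-209.2];yaw=-5
for z in(39,200):
    p,o=tcp([*C,z],yaw,0);print(p,o,solve_ik(p,o))
for a in((-20,43.6,15),(-36,43.6,15),(-36,43.3,0)): p,o=fl(a[0]+6,*a[1:]);print(p,o,solve_ik(p,o))
print("t",get_obs()["t"])
p,o=tcp([*C,170],yaw,0);goto(p,o);print("t",get_obs()["t"])
grip(50,40)
p,o=tcp([*C,39],yaw,0);p2=p+[0,0,40];move_l(p2,o,250)
snap("pre");w0=f();print(w0.round(2))
move_l(p,o,100);w1=f();print(w1.round(2));o=get_obs();print(o["t"],o["tcp_pos"],o["grip_width"])
E
```

```text
[ 540.41951929 -209.13171679   19.19463863] [-1.72000000e+02  1.27222187e-14  8.50000000e+01] [ -26.54587395   26.60807444   99.74512335   -3.34575658   61.1356402
 -109.73862527]
[ 540.41951929 -209.13171679  180.19463863] [-1.72000000e+02  1.27222187e-14  8.50000000e+01] [ -26.54587395   14.6824996    95.76086908   -3.00658184   77.021411
 -110.67932933]
[613.76932189 171.82742965  33.45479116] [1.73000000e+02 1.27222187e-14 8.12000000e+01] [ 10.43930919  23.65807893 102.00267691  -3.10897203  47.76862869
 -68.80291969]
[597.95766778 174.27520303  33.45479116] [1.73000000e+02 1.27222187e-14 8.12000000e+01] [ 10.95573939  22.22910956 104.04122274  -3.21928386  47.18305075
 -68.19098295]
[594.06101669 174.87843649  23.49463863] [-172.     0.    81.2] [  8.72318914  29.90558143  94.17296723   2.68190552  63.57972317
 -73.83106834]
t 1.2
t 4.3083
[ 0.25 -0.33  0.08 -0.01 -0.1  -0.  ]
[ 0.47  0.44  0.27 -0.01 -0.05  0.02]
6.0833 [ 540.88206688 -209.36510355   19.59164539] 49.98082800677744
```

```bash
python3 - <<'E'
from m import *
snap("dn");print(get_obs()["tcp_pos"])
import h
a=cv2.resize(cv2.imread("pics/scene_dn.png")[270:370,150:280],None,fx=4,fy=4,interpolation=2)
b=cv2.resize(cv2.imread("pics/top_dn.png")[220:320,370:440],None,fx=4,fy=4,interpolation=2)
cv2.imwrite("pics/dn.png",np.hstack([a,b])[:, :800])
E
```

```text
[ 541.13332568 -209.48353863   19.96879184]
```

View pics/dn.png

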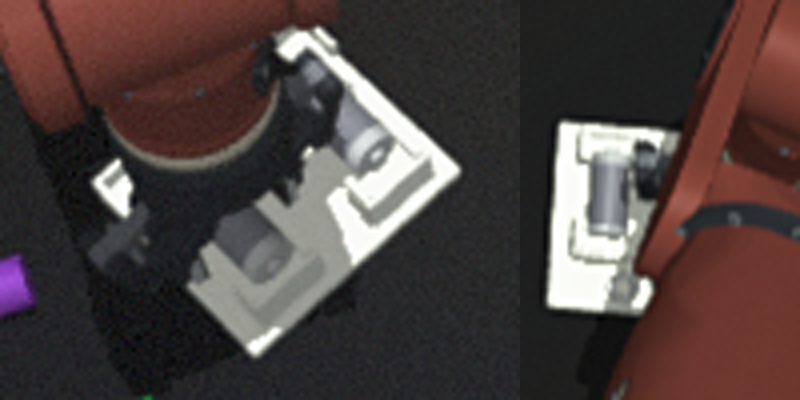

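The fingers straddle the long cell, whose nub end shows at crop (265,262). The fingers and cell look centred. Before gripping I'll check how well the pose settles.

```bash
python3 - <<'E'
from m import *
for i in range(4):
    o=get_obs();print(o["t"],o["tcp_pos"].round(2),o["ee_rot"].round(2),o["wrist_force"].round(2),o["qvel"].round(2));wait(0.1)
grip(20,50)
o=get_obs();print(o["t"],o["tcp_pos"].round(2),o["grip_width"],f().round(2))
E
```

```text
6.1833 [ 541.13 -209.48   19.97] [-1.7208e+02  3.0000e-02  8.5000e+01] [ 0.12 -0.12 -0.71] [-0.01 -0.09  0.06  0.13 -0.06 -0.02]
6.2833 [ 541.   -209.41   19.9 ] [-1.7207e+02  3.0000e-02  8.5000e+01] [-0.19  0.19 -0.04] [ 0.04  0.05  0.12 -0.05  0.01  0.1 ]
6.3833 [ 540.77 -209.28   19.67] [-1.7205e+02  2.0000e-02  8.5000e+01] [-0.15 -0.1  -1.04] [ 0.    0.05  0.16  0.04  0.03 -0.05]
6.4833 [ 540.6  -209.23   19.48] [-1.7203e+02  1.0000e-02  8.5000e+01] [0.47 0.97 0.61] [-0.1   0.2   0.08 -0.1  -0.05  0.07]
6.925 [ 540.51 -209.19   19.38] 24.523252225116977 [-0.34  0.21  1.07 -0.02  0.01  0.01]
```

```bash
python3 - <<'E'
from m import *
o=get_obs();print(o["tcp_pos"].round(2),o["ee_rot"].round(2))
C=[541.2,-209.2]
p,r=tcp([*C,60],-5,0);move_l(p,r,60)
o=get_obs();print("w",o["grip_width"],f().round(2))
p,r=tcp([*C,150],-5,0);move_l(p,r,200)
p,r=fl(20,150,16);move_l(p,r,300)
p,r=fl(-4,90,16);move_l(p,r,200)
wait(0.4);snap("a");o=get_obs();print(o["t"],o["tcp_pos"]-p,o["grip_width"],f(10).round(2))
E
```

```text
[ 540.52 -209.22   19.38] [-1.7201e+02  1.0000e-02  8.5000e+01]
w 24.649293129333557 [-0.09 -0.32 -1.31  0.01 -0.06 -0.  ]
10.6167 [0.31138289 0.10135364 0.45347876] 24.85518600824225 [-0.41 -0.1  -0.8   0.01  0.08 -0.01]
```

```bash
python3 - <<'E'
from m import *
from ov import *
o=[]
ar=np.radians(16);c=bay(-4+35.5*np.cos(ar),0,90+35.5*np.sin(ar));print(c)
for n,roi,k in(("scene",(300,130,105,130),5),("top",(235,190,75,110),5)):
    g=show(cv2.imread(f"pics/{n}_a.png"),roi,k);g2=g.copy();drawcyl(g2,n,roi,k,c[0],c[1],c[2],FY,16.);o+= [g2 if n=="scene" else g]
h=max(x.shape[0] for x in o);o=[cv2.copyMakeBorder(x,0,h-x.shape[0],0,0,0) for x in o]
g=np.hstack(o);print(g.shape);cv2.imwrite("pics/a.png",cv2.resize(g,None,fx=.88,fy=.88))
E
```

```text
[619.17017267 170.99133378  99.78512613]
(650, 900, 3)
```

View pics/a.png

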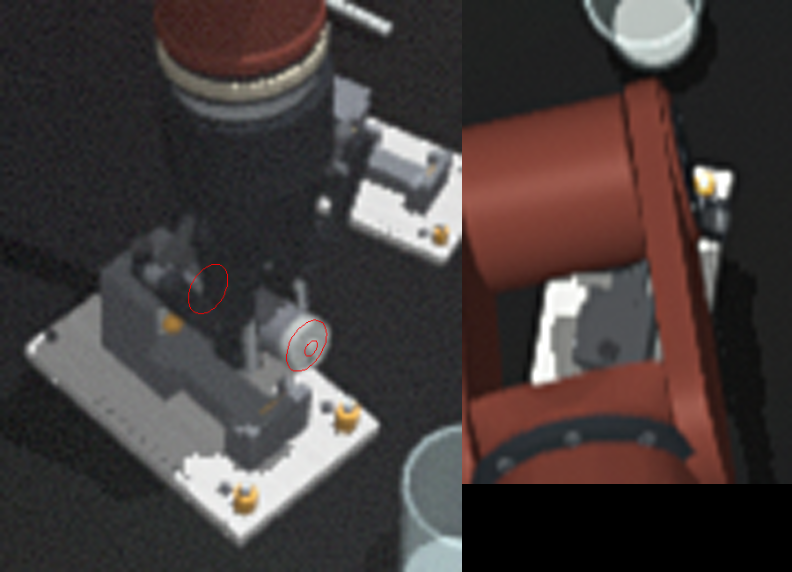

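```bash
python3 - <<'E'
from m import *
from ov import *
ar=np.radians(16);c=bay(-4+35.5*np.cos(ar),0,90+35.5*np.sin(ar))+[.31,.1,.45]
n,roi,k="scene",(345,185,45,50),8
im=cv2.imread(f"pics/{n}_a.png")
g=show(im,roi,k);g=np.clip(g.astype(float)*1.3,0,255).astype(np.uint8);g2=g.copy();drawcyl(g2,n,roi,k,c[0],c[1],c[2],FY,16.)
cv2.imwrite("pics/a2.png",np.hstack([g,g2]))
E
```

```text
(no output)
```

View pics/a2.png

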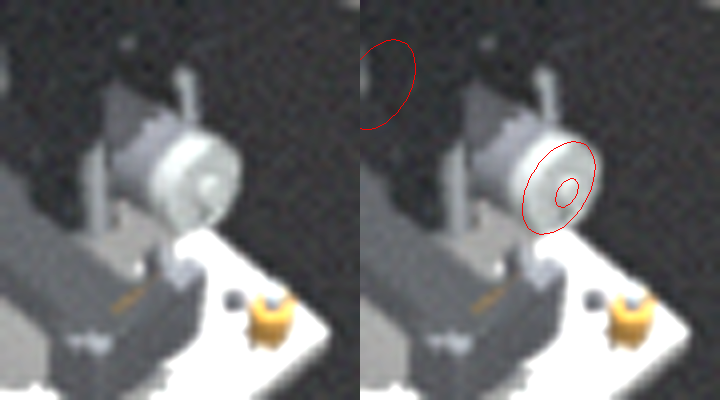

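```bash
sed -i 's/^FX=.*/FX=np.array([589.2,174.4]);FY=-8.85/' m.py; python3 - <<'E'
from m import *
p,r=fl(-6,70,20);move_l(p,r,150);wait(.3);w0=f(10)
p,r=fl(-6,47,20);move_l(p,r,60);wait(.4)
w1=f(10);print(infix(w0[:3]).round(2),infix(w1[:3]).round(2));o=get_obs();print(o["t"],o["tcp_pos"]-p,o["grip_width"]);snap("b")
E
python3 - <<'E'
from m import *
from ov import *
a=20.;ar=np.radians(a);c=bay(-6+35.5*np.cos(ar),0,47+35.5*np.sin(ar))
n,roi,k="scene",(305,165,85,85),9
im=cv2.imread(f"pics/{n}_b.png")
g=show(im,roi,k);g=np.clip(g.astype(float)*1.3,0,255).astype(np.uint8);drawcyl(g,n,roi,k,c[0],c[1],c[2],FY,a)
s=6.5
edges(g,n,place(box(35.5+s,43.5+s,-21,21,12,45),*FX,FY),roi,k,(0,255,0));edges(g,n,place(box(-85,75,-50,50,0,12),*FX,FY),roi,k,(255,255,0))
cv2.imwrite("pics/b2.png",g)
E
```

```text
[ 0.24 -0.05 -0.94] [ 0.14 -0.05 -0.98]
12.6167 [0.02718149 0.00594804 0.07847803] 24.75556434045826
```

View pics/b2.png

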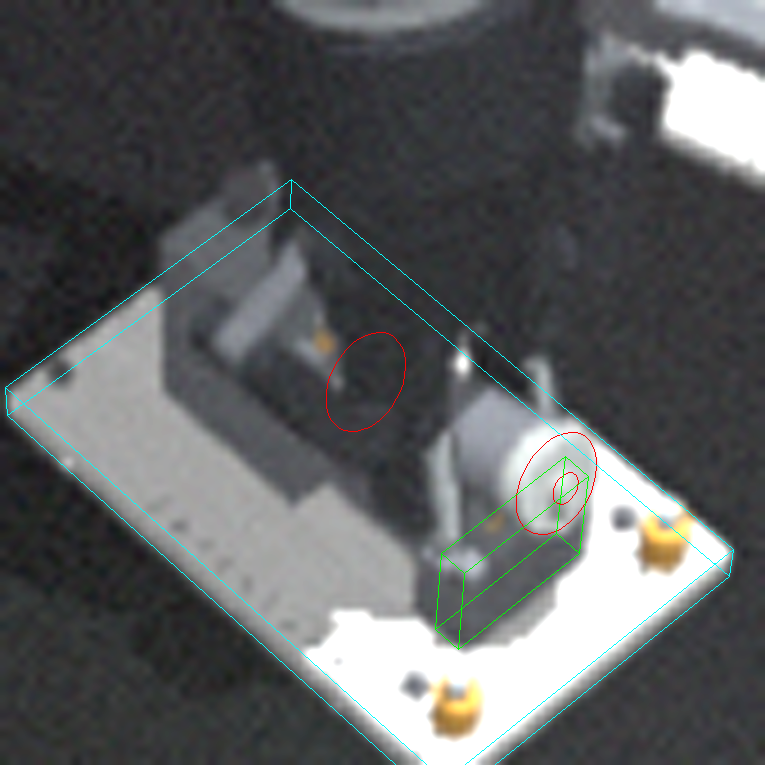

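```bash
python3 - <<'E'
from m import *
p,r=fl(-12,44.2,20);move_l(p,r,60);wait(.3);w0=f(12);print(infix(w0[:3]).round(2))
x=-16.
while x>-34:
    p,r=fl(x,44.2,20);move_l(p,r,30);wait(.12);w=f(5)-w0;o=get_obs()
    d=infix(w[:3]);print(x,d.round(2),round(o["t"],1),w[3:].round(2),infix(o["tcp_pos"]-p).round(2))
    if d[0]>1.4 or np.abs(d[1:]).max()>3: break
    x-=1.0
E
```

```text
[-0.19  0.05 -1.07]
-16.0 [ 0.34 -0.07  0.17] 14.0 [ 0.   -0.01 -0.01] [0.05 0.02 0.05]
-17.0 [ 0.25 -0.35  0.56] 14.4 [0.01 0.   0.01] [0.02 0.02 0.02]
-18.0 [ 0.16  0.05 -0.06] 14.9 [-0.    0.01  0.02] [0.02 0.01 0.01]
-19.0 [-0.15 -0.03  0.22] 15.3 [ 0.03 -0.02 -0.  ] [-0.01  0.   -0.01]
-20.0 [0.39 0.27 0.45] 15.8 [-0.01 -0.01  0.  ] [ 0.    0.01 -0.02]
-21.0 [0.33 0.03 0.4 ] 16.2 [ 0.02 -0.    0.01] [ 0.02 -0.02 -0.01]
-22.0 [-0.06 -0.09 -0.15] 16.7 [ 0.01 -0.02  0.01] [ 0.02 -0.    0.02]
-23.0 [ 1.09 -0.37  0.42] 17.1 [-0.01 -0.11  0.02] [0.21 0.05 0.14]
-24.0 [ 2.5  -0.21  0.16] 17.6 [-0.07 -0.38  0.02] [0.47 0.09 0.32]
```

```bash
python3 - <<'E'
from m import *
w0=np.array([0,0,0.]);b=np.array([-0.1,0.05,-1.05])
def go(x,y,z=44.2,a=20,sp=30,n=5,wt=.12):
    p,r=fl(x,z,a,y);move_l(p,r,sp);wait(wt);w=f(n);o=get_obs();d=infix(w[:3])-b
    print(x,y,d.round(2),round(o["t"],1),infix(o["tcp_pos"]-p).round(2),w[3:].round(2));return d
go(-25.5,0);go(-27,0)
for sg in(1,-1):
    for k in range(1,6):
        d=go(-27,sg*.7*k)
        if abs(d[1])>1.3: break
    go(-27,0)
E
```

```text
-25.5 0 [ 3.29 -0.03  0.61] 18.0 [0.36 0.07 0.26] [-0.08 -0.41  0.  ]
-27 0 [ 4.31 -0.67  0.83] 18.5 [0.36 0.09 0.25] [-0.13 -0.57  0.01]
-27 0.7 [ 4.49 -1.87  2.04] 18.9 [ 0.19 -0.16  0.16] [-0.4  -0.57  0.01]
-27 0 [5.09 0.26 1.58] 19.4 [0.14 0.27 0.14] [-0.05 -0.62 -0.01]
-27 -0.7 [4.49 2.17 1.8 ] 19.8 [0.17 0.27 0.18] [ 0.22 -0.63 -0.02]
-27 0 [ 4.68 -0.2   2.7 ] 20.3 [ 0.05 -0.21  0.01] [-0.16 -0.61  0.01]
```

```bash
cat >> m.py <<'E'
b=np.array([-0.1,0.05,-1.05])
def go(x,y,z=44.2,a=20,sp=30,n=5,wt=.12):
    p,r=fl(x,z,a,y);move_l(p,r,sp);wait(wt);w=f(n);o=get_obs();d=infix(w[:3])-b
    print(x,y,z,a,d.round(2),round(o["t"],1),infix(o["tcp_pos"]-p).round(2),w[3:].round(2),round(o["grip_width"],2));return d
E
python3 - <<'E'
from m import *
go(-27,1.5,wt=.05,n=4);go(-27,2.2,wt=.05,n=4);go(-27,0,wt=.05,n=3);go(-27,-1.5,wt=.05,n=4);go(-27,-2.2,wt=.05,n=4);go(-27,0);snap("c")
E
python3 - <<'E'
from m import *
from ov import *
a=20.;ar=np.radians(a);c=bay(-27+35.5*np.cos(ar),0,44.2+35.5*np.sin(ar))
n,roi,k="scene",(325,175,60,65),9
im=cv2.imread(f"pics/{n}_c.png")
g=show(im,roi,k);g=np.clip(g.astype(float)*1.4,0,255).astype(np.uint8)
cv2.imwrite("pics/c2.png",g)
E
```

```text
-27 1.5 44.2 20 [ 5.02 -0.67  1.77] 20.6 [-0.12 -0.1  -0.14] [-0.17 -0.63  0.  ] 24.85
-27 2.2 44.2 20 [ 4.99 -1.9   2.09] 21.0 [-0.15 -0.54 -0.2 ] [-0.39 -0.63  0.04] 24.99
-27 0 44.2 20 [ 4.61 -0.57  2.15] 21.3 [-0.04 -0.09 -0.01] [-0.19 -0.64 -0.02] 24.7
-27 -1.5 44.2 20 [4.53 0.78 1.94] 21.7 [0.07 0.19 0.09] [ 0.06 -0.64 -0.  ] 24.32
-27 -2.2 44.2 20 [4.65 1.72 2.3 ] 22.1 [0.09 0.25 0.09] [ 0.22 -0.68  0.  ] 24.57
-27 0 44.2 20 [ 4.79 -0.24  1.74] 22.5 [-0.12 -0.2  -0.16] [-0.14 -0.65  0.01] 24.59
```

View pics/c2.png

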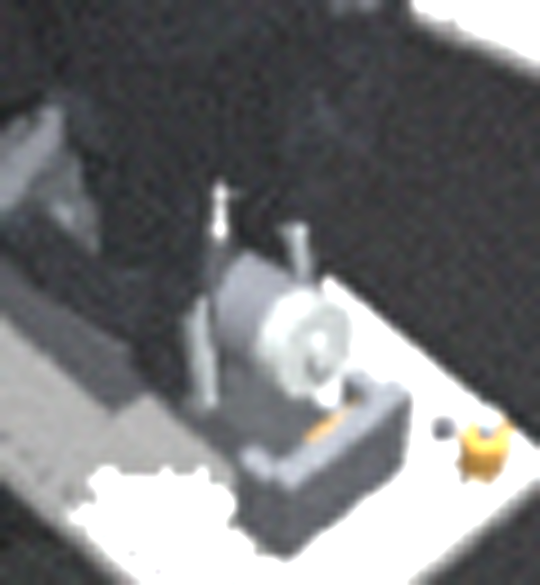

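```bash
python3 - <<'E'
from m import *
go(-28.5,0);go(-29.7,0);go(-29.7,0,43.9,17);d=go(-29.7,0,43.8,14.5,n=12)
E
```

```text
-28.5 0 44.2 20 [ 5.39 -1.    1.38] 23.1 [ 0.28 -0.15  0.05] [-0.2  -0.77  0.01] 24.65
-29.7 0 44.2 20 [ 6.54 -0.68  0.86] 23.5 [ 0.57 -0.14  0.15] [-0.26 -0.85  0.  ] 24.55
-29.7 0 43.9 17 [ 6.03 -0.53  2.95] 24.0 [1.14 0.13 0.76] [-0.16 -0.79 -0.  ] 24.63
-29.7 0 43.8 14.5 [ 5.7  -0.45  3.4 ] 24.5 [1.22 0.16 0.91] [-0.23 -0.77  0.  ] 24.54
```

```bash
python3 - <<'E'
from m import *
go(-30.4,0,43.8,14.5,wt=.3)
for i in range(3):
    wait(.15);w=f(5);o=get_obs();p,r=fl(-30.4,43.8,14.5);print((infix(w[:3])-b).round(2),infix(o["tcp_pos"]-p).round(2),o["ee_rot"]-r,round(o["t"],1))
snap("d")
im=cv2.imread("pics/scene_d.png")[175:240,325:385];cv2.imwrite("pics/d2.png",cv2.resize(np.clip(im.astype(float)*1.4,0,255).astype(np.uint8),None,fx=9,fy=9,interpolation=2))
E
```

```text
-30.4 0 43.8 14.5 [ 6.96 -0.66  3.19] 25.2 [1.39 0.18 0.97] [-0.24 -0.83  0.02] 24.53
[ 6.46 -0.76  3.07] [1.42 0.17 1.  ] [-0.17057954 -0.02979835  0.01181081] 25.4
[ 6.28 -0.82  3.27] [1.41 0.16 0.99] [-0.17000049 -0.02856259  0.01319734] 25.6
[ 6.12 -0.51  3.37] [1.38 0.14 0.94] [-0.16415555 -0.02938223  0.00749375] 25.9
```

View pics/d2.png

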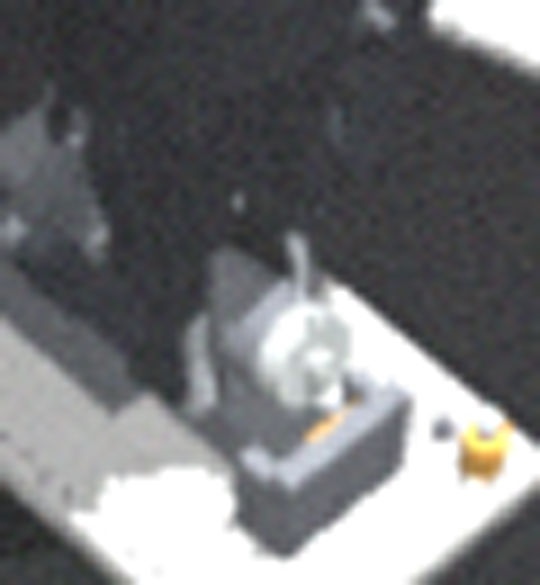

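```bash
python3 - <<'E'
from m import *
grip(20,80);print(get_obs()["grip_width"])
go(-31.4,0,43.4,14.5,wt=.3,n=10)
wait(.2);w=f(8);print((infix(w[:3])-b).round(2))
E
```

```text
24.046898531643375
-31.4 0 43.4 14.5 [ 6.29 -1.05  4.02] 26.9 [1.93 0.18 1.41] [-0.3  -0.87  0.03] 23.91
[ 6.44 -0.87  4.4 ]
```

```bash
python3 - <<'E'
from m import *
go(-32.4,0,43.4,14.5,wt=.3,n=10)
go(-32.4,0,43.4,12.5,wt=.2,n=10)
E
```

```text
-32.4 0 43.4 14.5 [ 6.77 -1.19  3.9 ] 28.0 [2.18 0.2  1.47] [-0.31 -0.98  0.03] 23.99
-32.4 0 43.4 12.5 [ 6.83 -1.02  4.22] 28.6 [2.28 0.17 1.52] [-0.31 -0.95  0.04] 23.84
```

```bash
python3 - <<'E'
from m import *
go(-32.6,0,43.2,10.5,wt=.15,n=8)
d=go(-32.6,0,43.0,8.5,wt=.15,n=8)
if d[2]<7: d=go(-32.6,0,42.8,6.5,wt=.15,n=8)
snap("e")
im=cv2.imread("pics/scene_e.png")[175:240,325:385];cv2.imwrite("pics/e2.png",cv2.resize(np.clip(im.astype(float)*1.4,0,255).astype(np.uint8),None,fx=9,fy=9,interpolation=2))
E
```

```text
-32.6 0 43.2 10.5 [ 7.16 -0.89  4.92] 29.1 [2.45 0.2  1.66] [-0.3  -0.93  0.04] 23.82
-32.6 0 43.0 8.5 [ 7.03 -0.59  4.13] 29.6 [2.39 0.39 1.56] [-0.21 -0.95  0.03] 24.01
-32.6 0 42.8 6.5 [ 7.42 -0.18  3.58] 30.2 [2.27 0.38 1.31] [-0.15 -1.02  0.01] 24.12
```

View pics/e2.png

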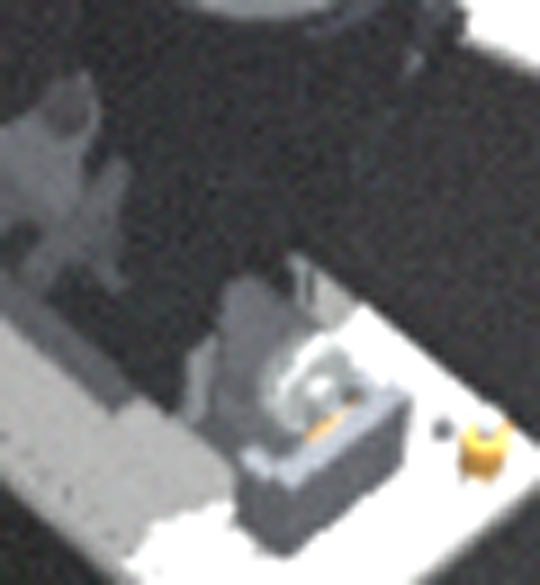

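```bash
python3 - <<'E'
from m import *
ok=True
for x,z,a in((-32.5,42.6,4.5),(-32.4,42.4,2.8),(-32.3,42.1,1.5),(-32.2,41.9,0.5)):
    d=go(x,0,z,a,wt=.15,n=8)
    if d[2]>8 or d[2]<-3 or d[0]>7.8 or abs(d[1])>4: print("stop");break
snap("g")
im=cv2.imread("pics/scene_g.png")[175:240,325:385];cv2.imwrite("pics/g2.png",cv2.resize(np.clip(im.astype(float)*1.4,0,255).astype(np.uint8),None,fx=9,fy=9,interpolation=2))
E
```

```text
-32.5 0 42.6 4.5 [ 7.16 -0.32  4.38] 30.8 [2.36 0.44 1.51] [-0.2  -0.95  0.  ] 23.91
-32.4 0 42.4 2.8 [ 7.2  -0.28  3.48] 31.3 [2.2  0.45 1.26] [-0.16 -0.96  0.  ] 23.61
-32.3 0 42.1 1.5 [7.18 0.06 3.59] 31.9 [2.13 0.5  1.18] [-0.12 -0.96 -0.  ] 23.68
-32.2 0 41.9 0.5 [7.35 0.24 3.23] 32.4 [2.25 0.45 1.16] [-0.14 -1.04 -0.01] 23.66
```

View pics/g2.png

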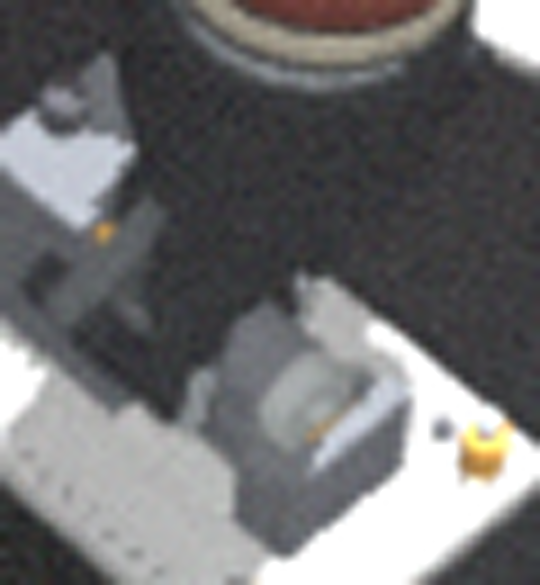

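```bash
python3 - <<'E'
from m import *
p,r=fl(-32.2,41.9,0.5);o=get_obs();print(o["ee_rot"]-r,infix(o["tcp_pos"]-p))
z=41.9
d=go(-32.2,0,z,0,wt=.15,n=8);
while z>40.6:
    z-=.4;d2=go(-32.2,0,z,0,wt=.12,n=6)
    if d2[2]>d[2]+3: break
E
```

```text
[-0.2763434  -0.07698478 -0.01750549] [2.25264361 0.46601946 1.16547026]
-32.2 0 41.9 0 [ 6.96 -0.08  4.07] 33.0 [2.24 0.49 1.37] [-0.15 -1.    0.01] 23.96
-32.2 0 41.5 0 [ 6.42 -0.21  5.9 ] 33.5 [2.24 0.49 1.74] [-0.17 -0.89  0.01] 23.98
-32.2 0 41.1 0 [ 5.58 -0.61  7.41] 34.0 [2.24 0.52 2.12] [-0.2  -0.72  0.03] 24.33
```

```bash
python3 - <<'E'
from m import *
go(-31.6,0,41.5,0,wt=.12,n=6)
d=go(-30.9,0,41.5,0,wt=.12,n=6)
snap("h")
im=cv2.imread("pics/scene_h.png")[170:240,315:395];cv2.imwrite("pics/h2.png",cv2.resize(np.clip(im.astype(float)*1.5,0,255).astype(np.uint8),None,fx=9,fy=8.5,interpolation=2))
E
```

```text
-31.6 0 41.5 0 [5.14 0.31 7.2 ] 34.4 [1.62 0.5  1.71] [-0.14 -0.68  0.02] 23.82
-30.9 0 41.5 0 [ 3.85 -0.35  8.43] 34.9 [0.91 0.47 1.68] [-0.11 -0.45 -0.02] 24.07
```

View pics/h2.png

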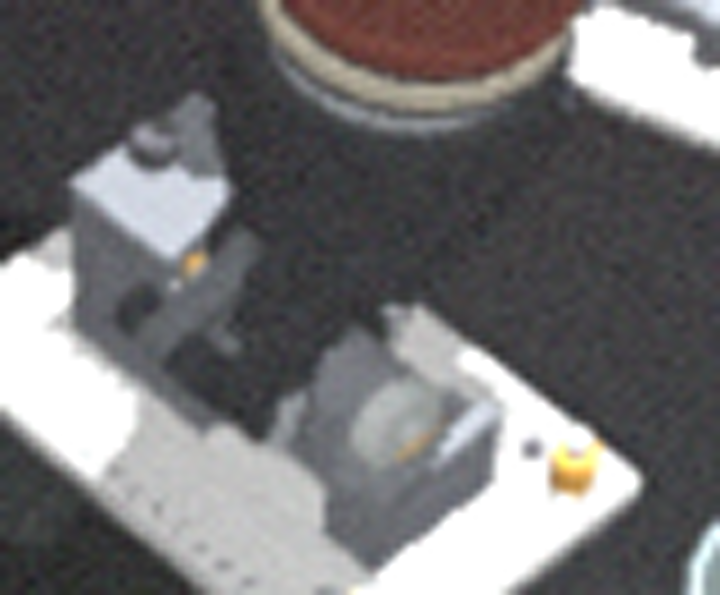

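```bash
python3 - <<'E'
from m import *
go(-30.9,0,42.2,0,wt=.12,n=6)
go(-30.2,0,42.4,0,wt=.12,n=6)
E
```

```text
-30.9 0 42.2 0 [5.06 0.27 5.55] 35.5 [1.05 0.45 1.02] [-0.1  -0.72  0.02] 23.63
-30.2 0 42.4 0 [4.09 0.37 6.73] 35.9 [0.55 0.42 0.81] [-0.03 -0.63 -0.02] 24.35
```

```bash
python3 - <<'E'
from m import *
grip(40);w=f(6);o=get_obs();print(o["t"],o["grip_width"],(infix(w[:3])-b).round(2),infix(o["tcp_pos"]).round(2))
p,r=fl(-29.8,43.3,0);t=o["tcp_pos"]
up=-Ro.from_euler("xyz",o["ee_rot"],degrees=True).as_matrix()[:,2]
move_l(t+up*45,None,80);print((infix(f(5)[:3])).round(2))
move_l(t+up*45+[0,0,90],None,250)
p,r=fl(-30,230,0);goto([470,-40,300],r);wait(.1);snap("i");print(get_obs()["t"])
g=[]
for n,roi,k in(("scene",(300,165,100,95),4),("top",(240,215,64,82),4.6)):
    x,y,w,h=roi;g.append(cv2.resize(cv2.imread(f"pics/{n}_i.png")[y:y+h,x:x+w],(400,380) if n=="scene" else (297,380),interpolation=2))
cv2.imwrite("pics/i2.png",np.hstack(g))
E
```

```text
36.3417 40.380242229767425 [1.74 1.06 1.04] [558.35 262.79  21.59]
[-0.1  -0.06 -0.21]
38.9417
```

View pics/i2.png

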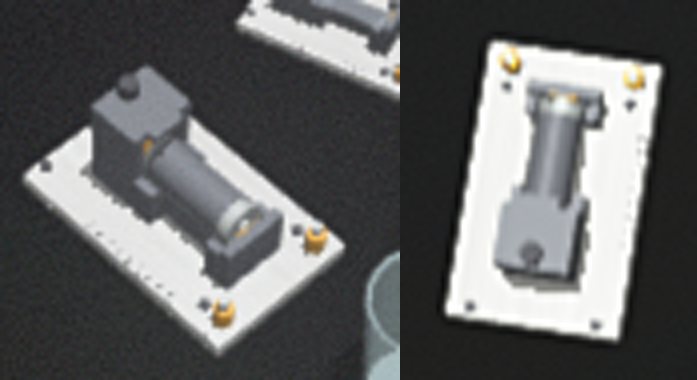

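```bash
python3 - <<'E'
from m import *
from ov import *
n,roi,k="scene",(318,172,56,66),7
im=cv2.imread("pics/scene_i.png");g=show(im,roi,k);g=np.clip(g.astype(float)*1.4,0,255).astype(np.uint8);g2=g.copy()
s=5.5;P=(588.3,175.3,-8.9)
c=place([[s,0,43]],*P)[0];drawcyl(g2,n,roi,k,c[0],c[1],43,P[2])
edges(g2,n,place(box(35.5+s,43.5+s,-21,21,12,45),*P),roi,k,(0,255,0))
edges(g2,n,place(box(-31+s,-25.5+s,-11,11,70,75),*P),roi,k,(0,255,0))
edges(g2,n,place(box(-66+s,-31+s,-21,21,12,75),*P),roi,k,(0,255,0))
cv2.imwrite("pics/i3.png",np.hstack([g,g2]))
E
```

```text
(no output)
```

View pics/i3.png

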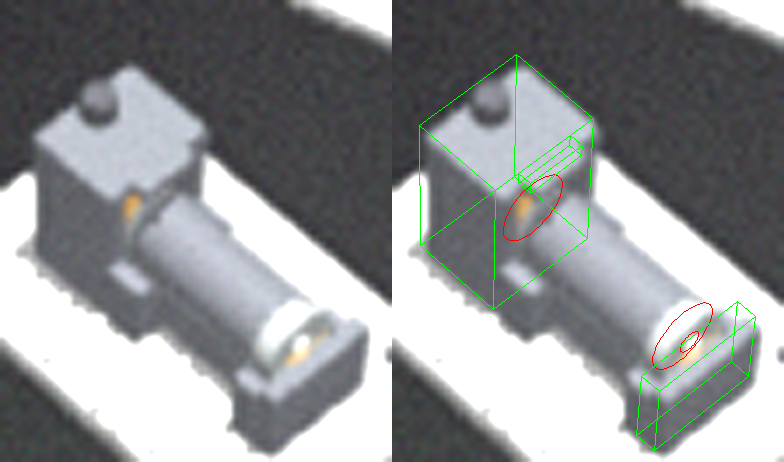

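```bash
python3 - <<'E'
from ov import *
P={"top":(590.4,175.2,-8.8),"scene":(588.3,175.3,-8.9)}
for n,roi,k in(("scene",(328,185,48,50),8),("top",(250,222,46,50),8)):
    o=[]
    for f in("0","_i"):
        g=show(cv2.imread(f"pics/{n}{f}.png"),roi,k);o.append(np.clip(g.astype(float)*1.25,0,255).astype(np.uint8))
    cv2.imwrite(f"pics/cmp_{n}.png",np.hstack(o))
s=5.5
for n in P:
    for nm,q in(("noseC free",[-29.5+s,0,43]),("nose comp",[-35.5+s,0,43]),("nub tip",[35.5+s,0,43]),("nubtop",[35.5+s,0,47]),("can front top",[32.5+s,0,56])):
        print(n,nm,proj(n,place([q],*P[n]))[0].round(1))
E
```

```text
top noseC free [270.7 260.9]
top nose comp [270.3 263.2]
top nub tip [274.8 236.6]
top nubtop [274.7 236.3]
top can front top [274.2 236.9]
scene noseC free [339.5 202.8]
scene nose comp [337.6 201.2]
scene nub tip [360.  220.4]
scene nubtop [360.1 219.3]
scene can front top [359.3 216.1]
```

View pics/cmp_scene.png

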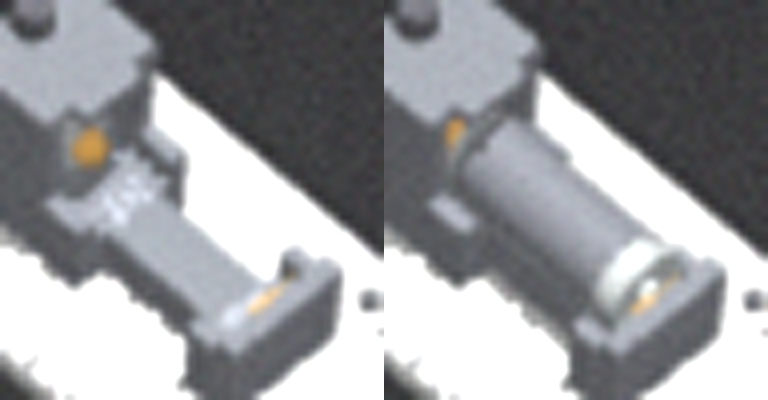

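View pics/cmp_top.png

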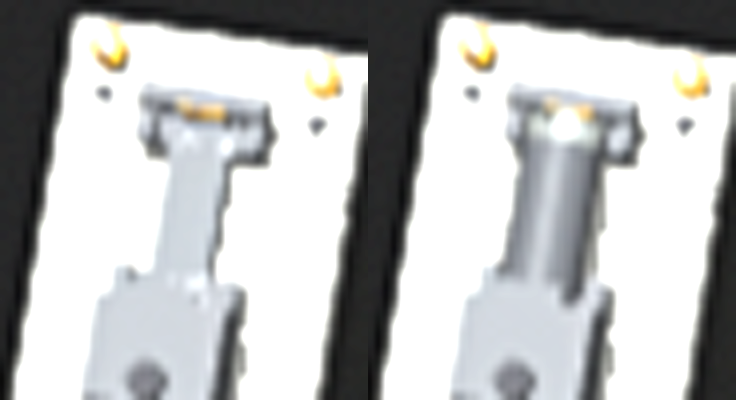

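```bash
python3 - <<'E'
from ov import *
im=cv2.imread("pics/scene_i.png");n,roi,k="scene",(328,185,48,50),8;o=[]
P=(588.3,175.3,-8.9);s=6.0
for p in (0.,5.0):
    g=show(im,roi,k);g=np.clip(g.astype(float)*1.25,0,255).astype(np.uint8)
    a=np.radians(p);F=np.array([-35.5+s,0,43.]);C=F+35.5*np.array([np.cos(a),0,np.sin(a)])
    c=place([C],*P)[0];drawcyl(g,n,roi,k,c[0],c[1],c[2],P[2],p)
    edges(g,n,place(box(35.5+s,43.5+s,-21,21,12,45),*P),roi,k,(0,255,0))
    o.append(g)
cv2.imwrite("pics/tilt.png",np.hstack(o))
E
```

```text
(no output)
```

View pics/tilt.png

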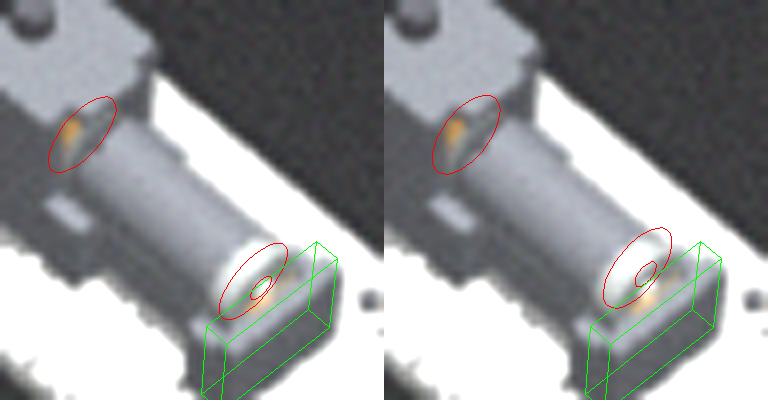

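```bash
python3 - <<'E'
from ov import *
P=(588.3,175.3,-8.9)
im=cv2.imread("pics/scene_i.png").astype(int);i0=cv2.imread("pics/scene0.png").astype(int)
for nm,I in(("i",im),("0",i0)):
    sub=I[194:210,330:346];m=(sub[:,:,2]-sub[:,:,0]);ys,xs=np.where(m>25);w=m[ys,xs]
    print(nm,[(x+330,y+194,v) for x,y,v in zip(xs,ys,w)][:40]); print((xs*w).sum()/w.sum()+330,(ys*w).sum()/w.sum()+194)
c,s=np.cos(np.radians(P[2])),np.sin(np.radians(P[2]))
for px in((337,201),(336,201),(337,202),(336.9,202.5)):
    for sft in(5.5,):
        A=unproj("scene",px,30);B=unproj("scene",px,80)
        for q in np.linspace(0,1,6):
            X=A+(B-A)*q;d=X[:2]-np.array(P[:2]);x=c*d[0]+s*d[1]-sft;y=-s*d[0]+c*d[1]
            print(px,round(x,1),round(y,1),round(X[2],1),"rad",round(np.hypot(y,X[2]-43),1))
E
```

```text
i [(np.int64(336), np.int64(200), np.int64(62)), (np.int64(337), np.int64(200), np.int64(67)), (np.int64(336), np.int64(201), np.int64(80)), (np.int64(337), np.int64(201), np.int64(51)), (np.int64(336), np.int64(202), np.int64(58))]
336.37106918238993 200.77672955974842
0 [(np.int64(338), np.int64(201), np.int64(40)), (np.int64(339), np.int64(201), np.int64(71)), (np.int64(340), np.int64(201), np.int64(44)), (np.int64(337), np.int64(202), np.int64(37)), (np.int64(338), np.int64(202), np.int64(82)), (np.int64(339), np.int64(202), np.int64(94)), (np.int64(340), np.int64(202), np.int64(77)), (np.int64(341), np.int64(202), np.int64(29)), (np.int64(337), np.int64(203), np.int64(71)), (np.int64(338), np.int64(203), np.int64(95)), (np.int64(339), np.int64(203), np.int64(100)), (np.int64(340), np.int64(203), np.int64(88)), (np.int64(341), np.int64(203), np.int64(44)), (np.int64(337), np.int64(204), np.int64(54)), (np.int64(338), np.int64(204), np.int64(87)), (np.int64(339), np.int64(204), np.int64(89)), (np.int64(340), np.int64(204), np.int64(79)), (np.int64(338), np.int64(205), np.int64(47)
[... 319 characters left out ...]
) -16.9 -20.3 80.0 rad 42.2
(336, 201) -45.5 4.6 30.0 rad 13.8
(336, 201) -40.1 -0.7 40.0 rad 3.1
(336, 201) -34.6 -6.0 50.0 rad 9.2
(336, 201) -29.2 -11.3 60.0 rad 20.4
(336, 201) -23.7 -16.6 70.0 rad 31.7
(336, 201) -18.3 -21.8 80.0 rad 43.0
(337, 202) -41.9 4.4 30.0 rad 13.7
(337, 202) -36.5 -0.9 40.0 rad 3.1
(337, 202) -31.1 -6.2 50.0 rad 9.4
(337, 202) -25.7 -11.5 60.0 rad 20.5
(337, 202) -20.3 -16.8 70.0 rad 31.8
(337, 202) -14.9 -22.1 80.0 rad 43.1
(336.9, 202.5) -41.0 3.2 30.0 rad 13.4
(336.9, 202.5) -35.6 -2.1 40.0 rad 3.6
(336.9, 202.5) -30.2 -7.3 50.0 rad 10.1
(336.9, 202.5) -24.8 -12.6 60.0 rad 21.2
(336.9, 202.5) -19.5 -17.9 70.0 rad 32.4
(336.9, 202.5) -14.1 -23.2 80.0 rad 43.7
```

```bash
python3 - <<'E'
from ov import *
# carriage edges: compare difference image to model, scene
i0=cv2.imread("pics/scene0.png");im=cv2.imread("pics/scene_i.png")
P=(588.3,175.3,-8.9)
n,roi,k="scene",(348,208,26,28),14;o=[]
for I,mode in((i0,"s"),(im,"raw")):
    g=show(I,roi,k);g=np.clip(g.astype(float)*1.2,0,255).astype(np.uint8)
    if mode=="s":
        for s,col in((4,(255,0,0)),(6,(0,255,0)),(8,(0,0,255))): edges(g,n,place(box(35.5+s,43.5+s,-21,21,12,45),*P),roi,k,col)
    o.append(g)
cv2.imwrite("pics/w_scene.png",np.hstack(o))
n,roi,k="top",(260,226,26,22),15;o=[]
P=(590.4,175.2,-8.8)
for I,mode in((cv2.imread("pics/top0.png"),"s"),(cv2.imread("pics/top_i.png"),"raw")):
    g=show(I,roi,k);g=np.clip(g.astype(float)*1.,0,255).astype(np.uint8)
    if mode=="s":
        for s,col in((4,(255,0,0)),(6,(0,255,0)),(8,(0,0,255))): edges(g,n,place(box(35.5+s,43.5+s,-21,21,12,45),*P),roi,k,col)
    o.append(g)
cv2.imwrite("pics/w_top.png",np.hstack(o))
E
```

```text
(no output)
```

View pics/w_scene.png

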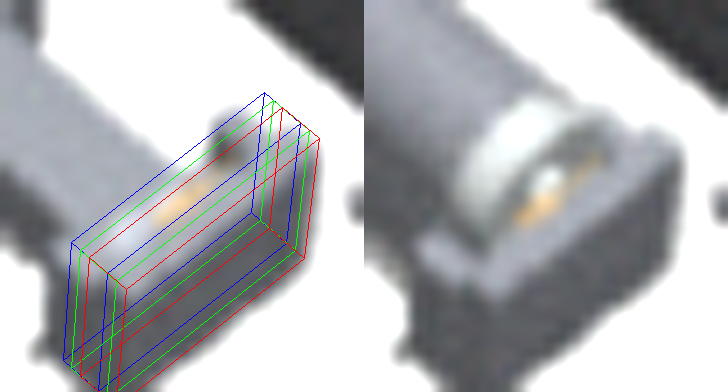

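View pics/w_top.png

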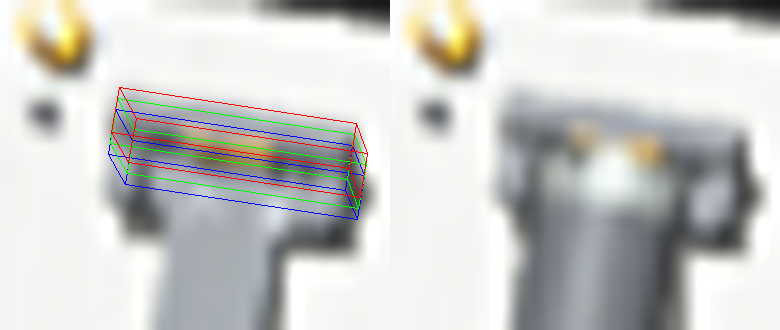

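View pics/scene_i.png

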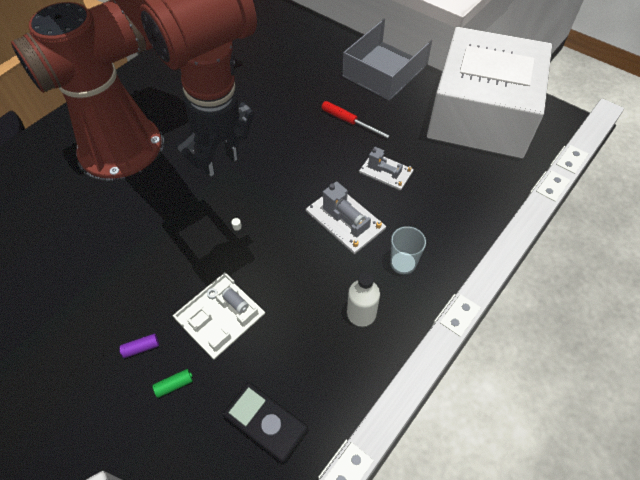

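The cell lies in the bay at (350,215) with its nub behind the end wall. The short cell (237,300), ring, pot and everything else are where they were, and the arm is clear.

```bash
python3 - <<'E'
from station import *
print(get_obs()["t"],get_obs()["wrist_force"]);print(sign_off())
E
```

```text
38.9417 [0.04693052 0.43719327 0.14644497]
the job is handed in; nothing more can be done
None
```

I loaded the longer cell into the bay of the larger fixture, let go, moved the arm clear and signed off at about 39 s. `sign_off()` reports no verdict, so the checks below are all I have.

**How it went:**
- I gripped the cell at its middle and brought it in tilted 20°, nub up.
- I pressed the flat end on the spring to about 7 N. Force and travel put that at roughly 7–7.7 mm, short of the 8.5 mm stop.
- I tipped it level behind the end wall and lowered it until I felt the floor. I then eased it toward the wall and opened the fingers.
- Forces read at pauses never passed about 9.3 N. I did not record force during the moves themselves.

**Checks that agreed:**
- The floor stopped the cell with its axis at 43.2 mm, where a level cell should touch (43.0 plus about 0.2 mm set-down offset at the grasp).
- In the last scene picture the nub end matches a level, seated cell and does not match a 5° nub-up one.
- The nub shows just behind the brass strip on the end wall, not on top of it.
- No other object appears to have moved.

**Checks that disagreed:**
- My estimates of the carriage shift ranged from about 5 to 8 mm.
- A bit of the brass spring nose is still visible beside the flat end. An exactly seated cell should just about hide it. I put this down to the roughly 2 mm camera calibration, but I did not check it by touch.

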